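# Take the tagged lids off the turned boxes and sort them

### The arm

A 6-joint arm with a two-finger parallel gripper is mounted at the origin on the work surface. World frame = base frame: x ahead of the robot, y to its left, z up, the work surface at z = 0. Lengths are in m, angles in rad, forces in N, time in s.
With the tool pointing down it reaches from about 0.225 to 0.725 m from the base axis. Payload 3.1 kg.
Tool frame: the origin (TCP) lies at the very end of the fingers, on their centre line; the grasp point (between the pads) lies 19 mm behind it; z points along the fingers, y is the line along which they close (so a half turn about z gives the same grasp; the last joint's range is limited). The gripper opens to 85 mm and grips with 20 to 120 N. Pads are 22 mm wide; open, the fingers measure 114 mm over their backs; the gripper's body (76 mm by 85 mm) begins 54 mm behind the grasp point. The pads swing forward as they close: fully open they stand 13 mm farther back than shut.
Start: joints at [1.029, 0.048, 0.099, 1.622, 0, 1.443], TCP at [0.211, 0.481, 0.231] pointing down, gripper open.
Joint ranges: [-2.91, 2.91], [-0.99, 1.94], [-1.21, 1.42], [-2.12, 2.29], [-1.49, 1.47], [-3.14, 3.14]. Speed limits (rad/s): [2.79, 2.79, 3.14, 3.14, 3.14, 3.14].

### API

Orientations are given as a unit quaternion [w, x, y, z].
In Python, from rig import arm gives the robot as it stands. The module is installed in compiled form; this text tells all that it offers.
- The arm moves only by the tool apply_moves, never from a script. Its argument "commands" is a list of rows, each a list of 7 numbers: the turn, a rotation vector about the tool's x, y, z in units of pi/2 rad (1.0 is pi/2 rad), then the shift along the tool's x, y, z in units of 250 mm (1.0 is 250 mm), then the finger opening in mm, from 0 to 85.4. A call has exactly 5 rows; each row is the pose to reach, as a shift and turn from the pose commanded when the call began, along the tool's axes at that moment; what a row does not reach only later rows make up. A row lasts 1/10 s, in which the tool goes at most 50 mm and 8.59 degrees, less where a joint would pass 70% of its speed; a pose out of reach is approached as far as the arm can. A call with a number of a shift or a turn outside -1 to 1 is refused whole. A call with a gripper value outside its range is refused whole. The fingers move at their own pace and stop on an object; the grip force is fixed at half the most. Time passes only in rows, so rows that repeat a pose let the fingers close, or fill a call up. It gives the time, the measured TCP pose, the force, the opening and the grip force at its end, in the units of the state.
- arm.observe(): the state, without advancing time (a new reading comes with each control period).
- arm.grab_frame(name): name is "scene" or "top" or "wrist"; returns the picture (384x512x3 uint8, red, green, blue); there is no depth.
- arm.camera_params(name): a dict with "vertical_fov" (degrees; the focal length in pixels is half the picture's height over the tangent of half this angle, whatever the lens; pixels are square), "cx", "cy" (the principal point, pixels), "T" (4x4, takes a point from camera to world coordinates). Camera axes: x right, y down, z forward; pixel columns grow to the right and rows downward; lengths in m; the calibration is good to about 2 mm. The wrist camera is an equidistant fisheye: a pixel r from the principal point sees the ray r / f radians off the axis. A picture is of the moment at which its call begins: read the wrist's pose just before it. camera_params takes no time and is no camera call; for the wrist camera it gives the pose at the moment of the call.
- arm.sign_off(): hands the job in; it is judged then, once.
The state is a dict: "time": time; "joint_pos": joint angles; "joint_velocities": joint speeds; "joint_torque": joint torques, N m; "tool_pos": TCP position; "ee_rot": TCP orientation; "wrist_force": force on the tool from outside, world axes, zero at the start; "wrist_torque": the same for the moment, N m; "width": finger opening in m; "gripper_force": force on a finger pad.
Only numpy, scipy, OpenCV 4.12 (cv2) and the standard library are available. Lean on these libraries where they do the work, as an engineer would, in place of code of your own. Each camera call takes 0.05 s, during which the arm holds its last target. There are 200 camera calls.

### The job

Two turned wooden boxes on the carver's bench wear loose lids: lift both lids off and sort them by their tags, the green-tagged lid into the green tray and the red-tagged lid into the red tray, each lying flat on the tray floor with its knob up. Set the lids down rather than dropping them, and leave the boxes and everything else on the bench standing where they are.

Things in the scene. Friction and masses are not known exactly. Their poses are not given: they have to be found in the camera images.
- good_lid: Loose turned wooden lid, green paper tags on its disc and a green dot on its knob, about 0.11 kg. Origin: centre of its underside, z up. From the origin up: plug 72 mm across (0-8 mm), disc 92 mm across (8-16 mm), dark round knob 24 mm across (16-44 mm). Starts with its disc on a box's rim and its plug in the mouth (origin 52 mm above the box's underside), not fastened.
- bad_lid: Loose turned wooden lid, red paper tags on its disc and a red dot on its knob, about 0.11 kg. Origin: centre of its underside, z up. From the origin up: plug 72 mm across (0-8 mm), disc 92 mm across (8-16 mm), dark round knob 24 mm across (16-44 mm). Starts with its disc on a box's rim and its plug in the mouth (origin 52 mm above the box's underside), not fastened.
- box_1: Turned pale wood box, round, 92 mm across, 60 mm high, wall 6 mm, standing loose on the bench (about 0.3 kg); at the start it wears the good (green-tagged) lid. Origin: centre of its underside, z up.
- box_2: Turned pale wood box, round, 92 mm across, 60 mm high, wall 6 mm, standing loose on the bench (about 0.3 kg); at the start it wears the bad (red-tagged) lid. Origin: centre of its underside, z up.
- green_tray: Open square green tray fixed to the bench, 150 x 150 mm outside, 140 x 140 mm inside, walls 22 mm high and 5 mm thick, inner floor 5 mm above the bench. Origin: centre of its underside; x and y along its sides, z up.
- red_tray: Open square red tray fixed to the bench, 150 x 150 mm outside, 140 x 140 mm inside, walls 22 mm high and 5 mm thick, inner floor 5 mm above the bench. Origin: centre of its underside; x and y along its sides, z up.
- goat_1: Bystander: carved pale wood goat with horns, about 90 mm long, 85 mm high. Origin: underside, about its middle.
- goat_2: Bystander: carved pale wood sheep without horns, about 85 mm long, 72 mm high. Origin: underside, about its middle.
- goat_3: Bystander: carved pale wood goat with horns, about 80 mm long, 77 mm high. Origin: underside, about its middle.
- gouge_1: Bystander: carving gouge lying flat, pale handle, 212 mm long, 24 mm wide, 22 mm high; blade to +x of its frame. Origin: underside, about its middle.
- gouge_2: Bystander: carving gouge lying flat, darker handle, 212 mm long, 24 mm wide, 22 mm high; blade to +x of its frame. Origin: underside, about its middle.
- mug: Bystander: white mug, 82 mm across, 95 mm high, handle at its +y. Origin: underside, about its middle.
- wax_jar: Bystander: amber jar with black cap, 62 mm across, 70 mm high. Origin: underside, about its middle.
There are look-alikes about, which are no part of the job. Leave any pink or yellow look-alike of the good_lid alone.

How it is judged:
By the outcome, as a careful person would: the job done as asked, in the order asked, and still so for the second after the job is handed in, with the robot touching nothing.
It also fails if it takes over 64 s, if anything falls off the work surface, if the arm or the gripper's body presses on something with over 40 N, if the wrist force passes 120 N, or if a joint passes its speed limit or range.

## Working session

There is one attempt and no reset: what is moved stays moved. The work goes in short steps, Python scripts to look and compute and a tool call to move; the robot and the scene stay as the last step left them, time stands still between calls to the robot, and variables do not carry over. Pictures are saved under pics/ and viewed, at most 10 in all, crops included, and the job is handed in when it is done.

Besides the shell and the picture viewer there is one more tool, called after "Call:" as a command line: name --pt "numbers of a row" for each row, then --argument value for the rest. apply_moves: Moves the arm, as the interface text tells. Its arguments: {"type":"object","properties":{"commands":{"type":"array","items":{"type":"array","items":{"type":"number"}}}},"required":["commands"]}

```bash
mkdir -p pics; cat > h.py <<'E'
import numpy as np, cv2
from rig import arm
def grab(n,tag):
    P=arm.camera_params(n); im=arm.grab_frame(n); cv2.imwrite(f'pics/{tag}.png',im[...,::-1]); return im,P
def ray(P,u,v,fish=False):
    f=192/np.tan(np.radians(P['vertical_fov'])/2); T=np.array(P['T']); x,y=(u-P['cx']),(v-P['cy'])
    if fish:
        r=np.hypot(x,y); a=r/f; d=np.array([np.sin(a)*x/max(r,1e-9),np.sin(a)*y/max(r,1e-9),np.cos(a)])
    else: d=np.array([x/f,y/f,1])
    return T[:3,3],T[:3,:3]@d
def onz(P,u,v,z,fish=False):
    o,d=ray(P,u,v,fish); return o+d*(z-o[2])/d[2]
E
python3 - <<'E'
from h import *
a,P=grab('top','top0'); b,Q=grab('scene','scene0')
cv2.imwrite('pics/both0.png',cv2.resize(np.vstack([a,b]),(450,675))[...,::-1][:600])
for p in(P,Q): print(p['vertical_fov'],p['cx'],p['cy'],np.round(p['T'],3).tolist())
s=arm.observe(); print(s['time'],s['tool_pos'],s['ee_rot'],s['width'])
E
```

```text
51.513936329848015 253.3505922650402 190.28013128194613 [[-0.012, -0.982, 0.189, 0.378], [-1.0, 0.014, 0.007, 0.006], [-0.01, -0.189, -0.982, 0.966], [0.0, 0.0, 0.0, 1.0]]
44.60208565415505 257.52751221798985 187.480041750526 [[-0.36, 0.556, -0.749, 1.56], [0.933, 0.205, -0.296, 0.425], [-0.011, -0.806, -0.592, 0.854], [0.0, 0.0, 0.0, 1.0]]
0.1 [0.21081108 0.4802138  0.2302148 ] [-3.45610907e-04  2.05407813e-01  9.78675888e-01 -1.00827648e-03] 0.08540079387089579
```

View pics/top0.png

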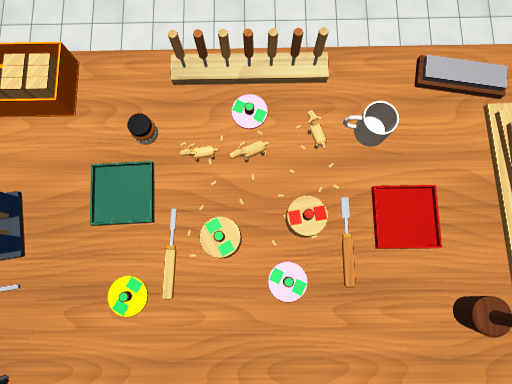

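View pics/scene0.png

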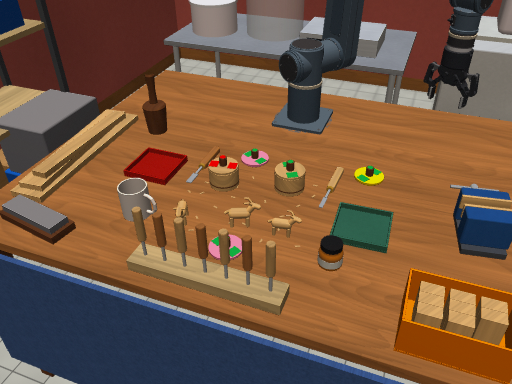

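The top view shows these candidates for the green lid:
- wood lid with green tags, on a box: (219,237)
- pink look-alikes: (249,111) and (288,282)
- yellow look-alike: (127,296)

The red lid is the wood one at (307,215). I choose (219,237) and (307,215). The trays are at (122,193) and (407,217).

```bash
cat > m.py <<'E'
from h import *
a=cv2.imread('pics/top0.png'); b=cv2.imread('pics/scene0.png')
P=arm.camera_params('top'); Q=arm.camera_params('scene')
H=cv2.cvtColor(a,cv2.COLOR_BGR2HSV); HS=cv2.cvtColor(b,cv2.COLOR_BGR2HSV)
def blobs(H,name,roi,lo,hi,mn=8):
    x0,y0,x1,y1=roi; m=cv2.inRange(H[y0:y1,x0:x1],lo,hi); n,l,s,c=cv2.connectedComponentsWithStats(m)
    return [(np.round(c[i]+[x0,y0],1),s[i].tolist()) for i in range(1,n) if s[i,4]>=mn]
G=((40,90,40),(90,255,255)); 
def red(H,roi): 
    H2=H.copy(); H2[...,0]=(H2[...,0].astype(int)+90)%180; return blobs(H2,'',roi,(84,200,90),(94,255,255))
for n,(roi,f) in {'glid':((195,212,245,262),0),'rlid':((283,190,332,240),1)}.items():
    r=red(H,roi) if f else blobs(H,'',roi,*G)
    for c,s in r: print(n,c,s,'z96',onz(P,*c,.096)[:2].round(4),'z68',onz(P,*c,.068)[:2].round(4))
    x0,y0,x1,y1=roi; sub=H[y0:y1,x0:x1]
    m=cv2.inRange(sub,(17,40,150),(30,150,255)); 
    cs,_=cv2.findContours(m,cv2.RETR_EXTERNAL,cv2.CHAIN_APPROX_NONE); c=max(cs,key=cv2.contourArea)
    (u,v),rr=cv2.minEnclosingCircle(c); u+=x0;v+=y0; print(' circle',u,v,rr,onz(P,u,v,.068)[:2].round(4),'diam',2*rr*.9/398)
for roi,f in (((80,150,165,235),0),((362,175,450,258),1)):
    r=red(H,roi) if f else blobs(H,'',roi,*G)
    c,s=max(r,key=lambda t:t[1][4]); x,y,w,h,_=s
    print('tray',s,[onz(P,u,v,.022)[:2].round(4).tolist() for u,v in((x,y),(x+w,y),(x+w,y+h),(x,y+h))])
for roi in ((275,155,306,180),): 
    for c,s in blobs(HS,'',roi,*G,mn=3): print('scene g',c,s,onz(Q,*c,.096)[:2].round(4))
for c,s in red(HS,(205,150,240,175)): print('scene r',c,s,onz(Q,*c,.096)[:2].round(4))
for n,p in dict(goat=(205,152),goat2=(250,150),jar=(141,124),g1=(168,296),g1b=(173,210),g2=(346,198),g2b=(349,285)).items(): print(n,onz(P,*p,.03)[:2].round(3))
k=np.hstack([cv2.resize(a[180:280,180:350],(680,400),interpolation=cv2.INTER_CUBIC)]); cv2.imwrite('pics/crop.png',k)
E
python3 m.py
```

```text
glid [213.1 225.3] [10, 6, 17, 16, 168] z96 [0.4684 0.1016] z68 [0.4713 0.1047]
glid [218.2 235.3] [19, 19, 9, 9, 61] z96 [0.4464 0.0903] z68 [0.4486 0.0931]
glid [225.7 247.8] [22, 28, 18, 17, 175] z96 [0.4192 0.074 ] z68 [0.4206 0.0761]
 circle 219.5257740020752 236.79896926879883 20.54191780090332 [0.4452 0.0901] diam 0.0929031458332311
rlid [316.4 212.9] [22, 16, 22, 14, 197] z96 [ 0.4927 -0.1255] z68 [ 0.4964 -0.1297]
rlid [294.5 217. ] [6, 20, 12, 15, 134] z96 [ 0.4843 -0.0771] z68 [ 0.4877 -0.0798]
 circle 306.8650302886963 217.018404006958 21.574201583862305 [ 0.4873 -0.1078] diam 0.0975717659571662
tray [10, 11, 62, 64, 3598] [[1.0548, 0.6549], [1.0516, 0.489], [0.8679, 0.4754], [0.8707, 0.6358]]
tray [10, 10, 70, 63, 3876] [[1.0578, 0.6552], [1.0542, 0.4679], [0.8731, 0.4552], [0.8763, 0.6364]]
scene g [287.  162.5] [7, 5, 12, 7, 37] [0.4544 0.0827]
scene g [291.6 174.4] [11, 17, 13, 6, 64] [0.5083 0.1141]
scene r [222.5 156.6] [15, 5, 6, 4, 15] [ 0.4904 -0.1095]
scene r [213.8 163.3] [4, 11, 10, 6, 48] [ 0.5326 -0.1183]
scene r [232.  165.3] [22, 12, 10, 7, 46] [ 0.5239 -0.0636]
goat [0.655 0.13 ]
goat2 [0.658 0.02 ]
jar [0.729 0.29 ]
g1 [0.315 0.211]
g1b [0.513 0.205]
g2 [ 0.536 -0.207]
g2b [ 0.335 -0.203]
```

View pics/crop.png

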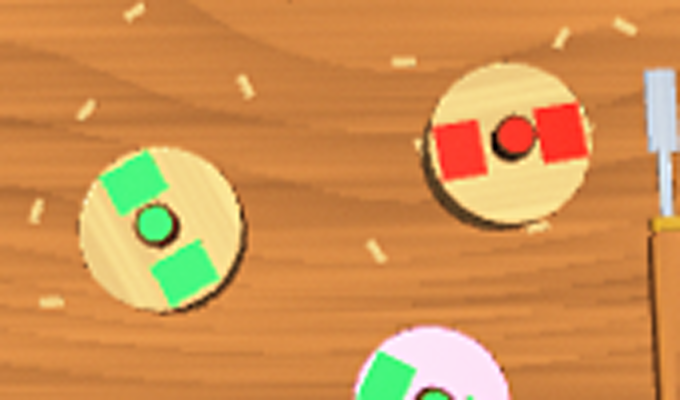

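The crop shows the wooden lid with green tags and dot at (155,225) and the wooden lid with red tags and dot at (513,137). The pink look-alike at (430,395) is clearly different, so both choices stand.

Green measures (0.446, 0.090) from disc, dot and tags together. Red measures about (0.490, -0.109) from both views. Next I'll get the trays and compute the first move.

```bash
cat >> h.py <<'E'
from scipy.spatial.transform import Rotation as Rn
def plan(t,yaw0=True):
    s=arm.observe(); w,x,y,z=s['ee_rot']; R=Rn.from_quat([x,y,z,w]); d=R.inv().apply(np.array(t)-s['tool_pos'])/.25
    r=(R.inv()*Rn.from_matrix(np.diag([-1,1,-1]))).as_rotvec()/(np.pi/2)
    print('t',s['time'],'pos',s['tool_pos'].round(4),'shift',d.round(3),'turn',r.round(3),'w',round(s['width'],4),'F',s['wrist_force'].round(2),'g',s['gripper_force'])
E
python3 - <<'E'
from h import *
a=cv2.imread('pics/top0.png');H=cv2.cvtColor(a,cv2.COLOR_BGR2HSV);P=arm.camera_params('top')
print('red dot',onz(P,309,214,.096))
for (x0,y0,x1,y1),m in (((80,150,165,235),cv2.inRange(H,(60,90,30),(95,255,255))),((362,175,450,258),cv2.inRange(H,(0,225,60),(4,255,255)))):
    k=np.zeros_like(m);k[y0:y1,x0:x1]=m[y0:y1,x0:x1]
    pts=cv2.findNonZero(k); c,s,an=cv2.minAreaRect(pts)
    print(c,s,an,onz(P,*c,.015).round(4),'size',np.array(s)*.95/398)
plan((.446,.09,.2))
E
```

```text
red dot [ 0.49047909 -0.10914965  0.096     ]
(120.96824645996094, 192.67430114746094) (61.14710235595703, 64.29862213134766) 87.79740142822266 [0.5595 0.3359 0.015 ] size [0.14595414 0.15347661]
(406.3802795410156, 216.49172973632812) (62.37656784057617, 67.94046783447266) 88.75463104248047 [ 0.4918 -0.3524  0.015 ] size [0.14888879 0.16216946]
t 0.1 pos [0.2108 0.4802 0.2302] shift [-1.489 -1.051  0.123] turn [-0.001 -0.    -0.263] w 0.0854 F [-0.44 -0.   -0.56] g 0.0
```

Call:
apply_moves --pt "0 0 -0.053 -0.15 -0.1 0 45" --pt "0 0 -0.105 -0.3 -0.21 0 45" --pt "0 0 -0.158 -0.45 -0.32 0 45" --pt "0 0 -0.21 -0.6 -0.42 0 45" --pt "0 0 -0.263 -0.74 -0.52 0 45"

```text
time: 0.6
tool_pos: [0.3286, 0.2855, 0.2308]
ee_rot: [-0.0, -0.001, 1.0, -0.0]
wrist_force: [1.7, 0.0, 0.3]
width: 0.0453
gripper_force: 0.0
```

```bash
python3 -c "
from h import *
plan((.446,.09,.16))"
```

```text
t 0.6 pos [0.3286 0.2855 0.2308] shift [-0.467 -0.783  0.283] turn [-0.    -0.     0.002] w 0.0453 F [1.69 0.01 0.29] g 0.0
```

Call:
apply_moves --pt "0 0 0 -0.1 -0.16 0.04 45" --pt "0 0 0 -0.2 -0.32 0.1 45" --pt "0 0 0 -0.3 -0.48 0.16 45" --pt "0 0 0 -0.4 -0.64 0.22 45" --pt "0 0 0 -0.46 -0.78 0.28 45"

```text
time: 1.1
tool_pos: [0.4441, 0.0899, 0.1602]
ee_rot: [0.0, 0.001, 1.0, -0.0]
wrist_force: [-0.6, -0.1, 0.4]
width: 0.045
gripper_force: 0.0
```

Call:
apply_moves --pt "0 0 0 0 0 0 45" --pt "0 0 0 0 0 0 45" --pt "0 0 0 0 0 0 45" --pt "0 0 0 0 0 0 45" --pt "0 0 0 0 0 0 45"

```text
time: 1.6
tool_pos: [0.4431, 0.0933, 0.162]
ee_rot: [0.001, -0.001, 1.0, 0.0]
wrist_force: [0.1, 0.3, 0.1]
width: 0.045
gripper_force: 0.0
```

```bash
python3 -c "
from h import *
im,P=grab('wrist','w1')
print(P['vertical_fov'],P['cx'],P['cy'],np.round(P['T'],3).tolist())
plan((.446,.09,.073))"
```

```text
65.70646984690485 253.90790045597714 192.89315296049875 [[-0.0, 0.964, 0.267, 0.376], [1.0, 0.0, 0.0, 0.092], [0.0, 0.267, -0.964, 0.304], [0.0, 0.0, 0.0, 1.0]]
t 1.65 pos [0.4431 0.0932 0.1619] shift [-0.011 -0.013  0.356] turn [0.    0.001 0.001] w 0.0455 F [-0.23 -0.57  0.68] g 0.0
```

View pics/w1.png

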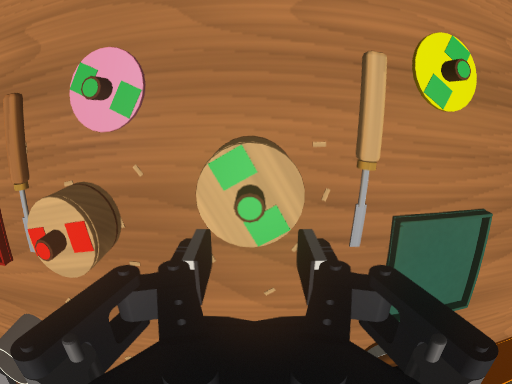

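The wrist view shows the green-tagged wooden lid directly ahead, with its knob dot at (250,209) and the fingers on either side. The red dot is at (44,247).

```bash
python3 - <<'E'
from h import *
P=arm.camera_params('wrist'); a=cv2.imread('pics/w1.png');H=cv2.cvtColor(a,cv2.COLOR_BGR2HSV)
m=np.zeros(H.shape[:2],np.uint8);m[195:222,236:264]=cv2.inRange(H,(55,90,150),(75,255,255))[195:222,236:264]
n,l,s,c=cv2.connectedComponentsWithStats(m)
for i in range(1,n): print(c[i],s[i],onz(P,*c[i],.096,True))
print(onz(P,44,247,.096,True))
E
```

```text
[249.21709007 207.98152425] [238 197  24  23 433] [0.44525419 0.0888241  0.096     ]
[260.63333333 219.13333333] [255 215   9   7  30] [0.45402965 0.09729505 0.096     ]
[ 0.48685743 -0.10652239  0.096     ]
```

Call:
apply_moves --pt "0 0 0 -0.01 -0.014 0.06 45" --pt "0 0 0 -0.01 -0.014 0.12 45" --pt "0 0 0 -0.01 -0.014 0.18 45" --pt "0 0 0 -0.01 -0.014 0.22 45" --pt "0 0 0 -0.01 -0.014 0.24 45"

```text
time: 2.15
tool_pos: [0.4449, 0.0891, 0.1004]
ee_rot: [-0.001, -0.0, 1.0, -0.0]
wrist_force: [-1.2, 0.4, 0.3]
width: 0.0449
gripper_force: 0.0
```

Call:
apply_moves --pt "0 0 0 0 0 0 45" --pt "0 0 0 0 0 0 45" --pt "0 0 0 0 0 0 45" --pt "0 0 0 0 0 0 45" --pt "0 0 0 0 0 0 45"

```text
time: 2.65
tool_pos: [0.446, 0.0887, 0.1018]
ee_rot: [0.001, 0.0, 1.0, 0.0]
wrist_force: [0.2, -0.1, -0.6]
width: 0.0452
gripper_force: 0.0
```

```bash
python3 -c "
from h import *
plan((.446,.0895,.073))"
```

```text
t 2.65 pos [0.446  0.0887 0.1018] shift [0.    0.003 0.115] turn [ 0.     0.001 -0.   ] w 0.0452 F [ 0.16 -0.09 -0.56] g 0.0
```

Call:
apply_moves --pt "0 0 0 0 0.003 0.03 45" --pt "0 0 0 0 0.003 0.06 45" --pt "0 0 0 0 0.003 0.09 45" --pt "0 0 0 0 0.003 0.115 45" --pt "0 0 0 0 0.003 0.115 45"

```text
time: 3.15
tool_pos: [0.4443, 0.0894, 0.0708]
ee_rot: [-0.002, 0.0, 1.0, -0.0]
wrist_force: [-0.5, 0.1, 0.4]
width: 0.0451
gripper_force: 0.0
```

Call:
apply_moves --pt "0 0 0 0 0 0 40" --pt "0 0 0 0 0 0 34" --pt "0 0 0 0 0 0 28" --pt "0 0 0 0 0 0 24" --pt "0 0 0 0 0 0 20"

```text
time: 3.65
tool_pos: [0.4461, 0.0895, 0.0733]
ee_rot: [0.001, 0.0, 1.0, 0.0]
wrist_force: [0.3, 0.5, 1.5]
width: 0.0218
gripper_force: 59.0
```

Call:
apply_moves --pt "0 0 0 0 0 0 15" --pt "0 0 0 0 0 0 10" --pt "0 0 0 0 0 0 5" --pt "0 0 0 0 0 0 0" --pt "0 0 0 0 0 0 0"

```text
time: 4.15
tool_pos: [0.4461, 0.0895, 0.0733]
ee_rot: [0.001, 0.0, 1.0, 0.0]
wrist_force: [-0.6, 0.6, 5.3]
width: 0.0221
gripper_force: 59.2
```

Call:
apply_moves --pt "0 0 0 0 0 -0.02 0" --pt "0 0 0 0 0 -0.06 0" --pt "0 0 0 0 0 -0.12 0" --pt "0 0 0 0 0 -0.2 0" --pt "0 0 0 0 0 -0.28 0"

```text
time: 4.65
tool_pos: [0.445, 0.0893, 0.143]
ee_rot: [-0.001, 0.0, 1.0, -0.0]
wrist_force: [0.1, -1.1, -1.4]
width: 0.0219
gripper_force: 59.0
```

```bash
python3 -c "
from h import *
grab('wrist','w2'); plan((.56,.334,.145))"
```

```text
t 4.7 pos [0.4474 0.0894 0.147 ] shift [-0.45   0.979  0.011] turn [ 0.     0.003 -0.   ] w 0.0219 F [0.06 0.07 1.11] g 59.030744433403015
```

View pics/w2.png

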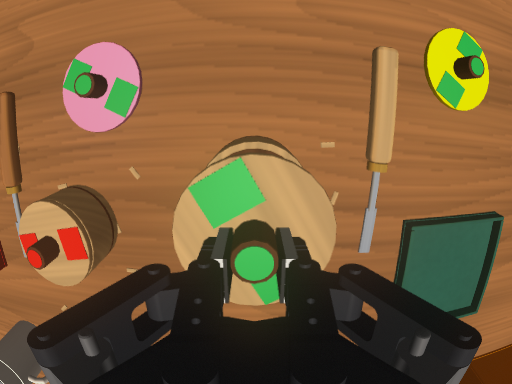

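The wrist view shows the green lid held by its knob at (254,262), level and clear of its box, which still stands below at (255,145).

Call:
apply_moves --pt "0 0 0 -0.03 0.06 0 0" --pt "0 0 0 -0.08 0.17 0 0" --pt "0 0 0 -0.14 0.3 0 0" --pt "0 0 0 -0.2 0.43 0 0" --pt "0 0 0 -0.26 0.56 0 0"

```text
time: 5.2
tool_pos: [0.5109, 0.2305, 0.1419]
ee_rot: [-0.0, 0.0, 1.0, -0.0]
wrist_force: [0.7, -0.1, -1.0]
width: 0.022
gripper_force: 59.0
```

Call:
apply_moves --pt "0 0 0 -0.05 0.12 0 0" --pt "0 0 0 -0.1 0.24 0 0" --pt "0 0 0 -0.15 0.34 0 0" --pt "0 0 0 -0.18 0.4 0 0" --pt "0 0 0 -0.19 0.42 0 0"

```text
time: 5.7
tool_pos: [0.5583, 0.3357, 0.1411]
ee_rot: [-0.001, -0.0, 1.0, -0.0]
wrist_force: [0.6, -0.8, -2.0]
width: 0.022
gripper_force: 59.1
```

Call:
apply_moves --pt "0 0 0 0 0 0.05 0" --pt "0 0 0 0 0 0.12 0" --pt "0 0 0 0 0 0.18 0" --pt "0 0 0 0 0 0.2 0" --pt "0 0 0 0 0 0.2 0"

```text
time: 6.2
tool_pos: [0.5569, 0.3331, 0.0906]
ee_rot: [-0.002, 0.001, 1.0, -0.001]
wrist_force: [-0.3, 0.4, -0.3]
width: 0.0221
gripper_force: 59.0
```

```bash
python3 -c "
from h import *
plan((.56,.334,.0265))
im,P=grab('wrist','w3')"
```

```text
t 6.2 pos [0.5569 0.3331 0.0906] shift [-0.013  0.004  0.256] turn [-0.001 -0.002 -0.001] w 0.0221 F [-0.31  0.35 -0.28] g 59.04057562351227
```

View pics/w3.png

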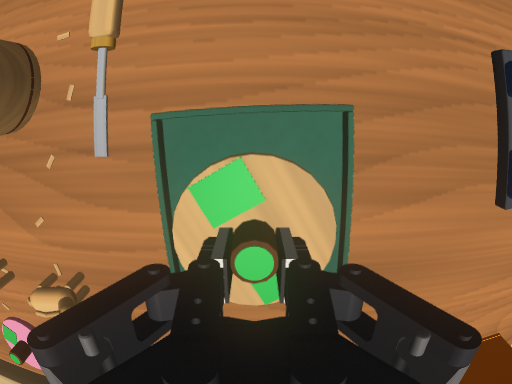

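The lid (knob at (254,262)) hangs over the green tray, whose rim spans columns 152–353 with its near edge at row 107. It is centred sideways. Next I check x from the near edge.

```bash
python3 -c "
from h import *
P=arm.camera_params('wrist')
for p in((153,116),(353,106)): print(onz(P,*p,.022,True))"
```

```text
[0.49064164 0.25885743 0.022     ]
[0.48371965 0.40511933 0.022     ]
```

Call:
apply_moves --pt "0 0 0 -0.01 0 0.05 0" --pt "0 0 0 -0.01 0 0.1 0" --pt "0 0 0 -0.01 0 0.15 0" --pt "0 0 0 -0.01 0 0.19 0" --pt "0 0 0 -0.01 0 0.21 0"

```text
time: 6.75
tool_pos: [0.5595, 0.3338, 0.0376]
ee_rot: [-0.002, 0.0, 1.0, -0.001]
wrist_force: [0.2, 0.2, -1.2]
width: 0.0221
gripper_force: 59.0
```

Call:
apply_moves --pt "0 0 0 0 0 0 0" --pt "0 0 0 0 0 0 0" --pt "0 0 0 0 0 0 0" --pt "0 0 0 0 0 0 0" --pt "0 0 0 0 0 0 0"

```text
time: 7.25
tool_pos: [0.5612, 0.3346, 0.0408]
ee_rot: [0.001, 0.0, 1.0, 0.0]
wrist_force: [-0.0, 0.7, -1.3]
width: 0.0217
gripper_force: 59.0
```

Steady at 0.0408. Contact is expected at about 0.0263, 14.5 mm lower.

Call:
apply_moves --pt "0 0 0 0 0 0.012 0" --pt "0 0 0 0 0 0.024 0" --pt "0 0 0 0 0 0.036 0" --pt "0 0 0 0 0 0.046 0" --pt "0 0 0 0 0 0.052 0"

```text
time: 7.75
tool_pos: [0.5604, 0.3342, 0.0264]
ee_rot: [-0.0, 0.0, 1.0, -0.0]
wrist_force: [-0.4, -0.4, 1.9]
width: 0.022
gripper_force: 59.2
```

Call:
apply_moves --pt "0 0 0 0 0 0.002 0" --pt "0 0 0 0 0 0.004 0" --pt "0 0 0 0 0 0.006 0" --pt "0 0 0 0 0 0.006 0" --pt "0 0 0 0 0 0.006 0"

```text
time: 8.25
tool_pos: [0.5609, 0.3344, 0.0263]
ee_rot: [0.0, 0.0, 1.0, 0.0]
wrist_force: [-2.3, -0.4, 5.1]
width: 0.0219
gripper_force: 59.3
```

Call:
apply_moves --pt "0 0 0 0 0 0 24" --pt "0 0 0 0 0 0 28" --pt "0 0 0 0 0 0 34" --pt "0 0 0 0 0 0 40" --pt "0 0 0 0 0 0 45"

```text
time: 8.75
tool_pos: [0.5607, 0.3343, 0.0253]
ee_rot: [-0.0, 0.0, 1.0, -0.0]
wrist_force: [0.2, 0.2, 0.4]
width: 0.0449
gripper_force: 0.0
```

Call:
apply_moves --pt "0 0 0 0 0 -0.04 45" --pt "0 0 0 0 0 -0.1 45" --pt "0 0 0 0 0 -0.2 45" --pt "0 0 0 0 0 -0.35 45" --pt "0 0 0 0 0 -0.5 45"

```text
time: 9.25
tool_pos: [0.5607, 0.3343, 0.153]
ee_rot: [0.0, 0.0, 1.0, 0.0]
wrist_force: [0.0, 1.1, 0.9]
width: 0.045
gripper_force: 0.0
```

```bash
python3 -c "
from h import *
im,P=grab('wrist','w4')
plan((.49,-.109,.16))"
```

```text
t 9.3 pos [0.5641 0.336  0.1622] shift [ 0.295 -1.78  -0.006] turn [ 0.004  0.008 -0.   ] w 0.0454 F [1.74 0.07 4.92] g 0.0
```

View pics/w4.png

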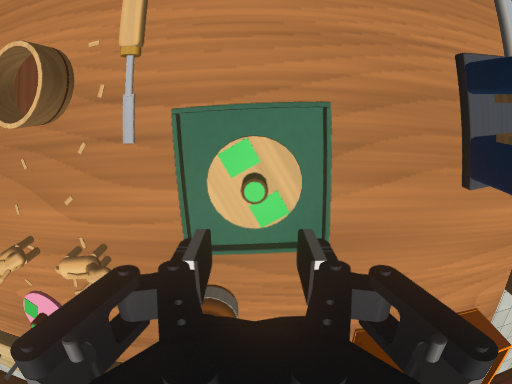

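The wrist view shows the green lid lying flat, knob up at (255,190), centred in the green tray. Box 1 is open and standing at (30,85). Now for red.

Call:
apply_moves --pt "0 0 0 0.03 -0.18 0 45" --pt "0 0 0 0.06 -0.36 0 45" --pt "0 0 0 0.09 -0.54 0 45" --pt "0 0 0 0.12 -0.72 0 45" --pt "0 0 0 0.15 -0.9 0 45"

```text
time: 9.8
tool_pos: [0.5233, 0.1079, 0.1525]
ee_rot: [0.002, 0.0, 1.0, 0.0]
wrist_force: [0.2, -0.3, 0.3]
width: 0.0451
gripper_force: 0.0
```

Call:
apply_moves --pt "0 0 0 0.03 -0.18 0 45" --pt "0 0 0 0.06 -0.36 0 45" --pt "0 0 0 0.09 -0.54 0 45" --pt "0 0 0 0.12 -0.7 0 45" --pt "0 0 0 0.13 -0.87 0 45"

```text
time: 10.3
tool_pos: [0.4903, -0.1098, 0.1527]
ee_rot: [0.002, 0.0, 1.0, -0.0]
wrist_force: [1.3, -0.4, -0.4]
width: 0.0455
gripper_force: 0.0
```

Call:
apply_moves --pt "0 0 0 0 0 0 45" --pt "0 0 0 0 0 0 45" --pt "0 0 0 0 0 0 45" --pt "0 0 0 0 0 0 45" --pt "0 0 0 0 0 0 45"

```text
time: 10.8
tool_pos: [0.4907, -0.1069, 0.1507]
ee_rot: [0.0, -0.001, 1.0, 0.0]
wrist_force: [0.3, -0.6, 0.4]
width: 0.0451
gripper_force: 0.0
```

```bash
python3 - <<'E'
from h import *
im,P=grab('wrist','w5')
H=cv2.cvtColor(im,cv2.COLOR_RGB2HSV); m=cv2.inRange(H,(0,180,120),(6,255,255))|cv2.inRange(H,(175,180,120),(180,255,255))
n,l,s,c=cv2.connectedComponentsWithStats(m)
for i in range(1,n):
    if s[i,4]>60: print(c[i].round(1),s[i],onz(P,*c[i],.096,True).round(4),onz(P,*c[i],.068,True).round(4))
plan((.49,-.109,.073))
E
```

```text
[ 52.6 181. ] [   0  116  103  135 9873] [ 0.4683 -0.2699  0.096 ] [ 0.4746 -0.293   0.068 ]
[  5.6 204.3] [  0 167  15  72 154] [ 0.4891 -0.3366  0.096 ] [ 0.4983 -0.3692  0.068 ]
[288.  193.6] [ 270  173   37   42 1223] [ 0.4787 -0.0843  0.096 ] [ 0.4865 -0.0809  0.068 ]
[215.8 204.6] [ 197  184   38   42 1198] [ 0.4867 -0.1345  0.096 ] [ 0.4956 -0.1383  0.068 ]
[251.5 211. ] [239 199  26  25 520] [ 0.4913 -0.1096  0.096 ] [ 0.5009 -0.1098  0.068 ]
t 10.85 pos [ 0.4906 -0.107   0.1506] shift [ 0.002 -0.008  0.311] turn [0.    0.    0.001] w 0.0451 F [ 0.52  0.99 -0.83] g 0.0
```

Call:
apply_moves --pt "0 0 0 0 -0.01 0.05 45" --pt "0 0 0 0 -0.01 0.1 45" --pt "0 0 0 0 -0.01 0.15 45" --pt "0 0 0 0 -0.01 0.18 45" --pt "0 0 0 0 -0.01 0.2 45"

```text
time: 11.35
tool_pos: [0.4895, -0.1102, 0.0987]
ee_rot: [-0.001, 0.0, 1.0, 0.0]
wrist_force: [-0.2, -0.3, 0.5]
width: 0.0449
gripper_force: 0.0
```

Call:
apply_moves --pt "0 0 0 0 0 0 45" --pt "0 0 0 0 0 0 45" --pt "0 0 0 0 0 0 45" --pt "0 0 0 0 0 0 45" --pt "0 0 0 0 0 0 45"

```text
time: 11.85
tool_pos: [0.4908, -0.1107, 0.1011]
ee_rot: [0.001, 0.0, 1.0, -0.0]
wrist_force: [-0.1, 0.1, -0.0]
width: 0.045
gripper_force: 0.0
```

Needs dz = -28 mm (0.112) and dy = +1 mm.

Call:
apply_moves --pt "0 0 0 0 0.004 0.03 45" --pt "0 0 0 0 0.004 0.06 45" --pt "0 0 0 0 0.004 0.09 45" --pt "0 0 0 0 0.004 0.112 45" --pt "0 0 0 0 0.004 0.112 45"

```text
time: 12.35
tool_pos: [0.4893, -0.1092, 0.0709]
ee_rot: [-0.001, 0.0, 1.0, 0.001]
wrist_force: [-0.4, 0.1, 0.6]
width: 0.0452
gripper_force: 0.0
```

Call:
apply_moves --pt "0 0 0 0 0 0 40" --pt "0 0 0 0 0 0 34" --pt "0 0 0 0 0 0 28" --pt "0 0 0 0 0 0 24" --pt "0 0 0 0 0 0 20"

```text
time: 12.85
tool_pos: [0.4909, -0.1096, 0.0733]
ee_rot: [0.001, 0.0, 1.0, -0.0]
wrist_force: [-0.0, 0.6, 1.9]
width: 0.022
gripper_force: 59.0
```

Call:
apply_moves --pt "0 0 0 0 0 0 15" --pt "0 0 0 0 0 0 10" --pt "0 0 0 0 0 0 5" --pt "0 0 0 0 0 0 0" --pt "0 0 0 0 0 0 0"

```text
time: 13.35
tool_pos: [0.4909, -0.1096, 0.0733]
ee_rot: [0.001, 0.0, 1.0, -0.0]
wrist_force: [-0.6, 1.0, 5.0]
width: 0.0222
gripper_force: 59.2
```

Call:
apply_moves --pt "0 0 0 0 0 -0.02 0" --pt "0 0 0 0 0 -0.06 0" --pt "0 0 0 0 0 -0.12 0" --pt "0 0 0 0 0 -0.2 0" --pt "0 0 0 0 0 -0.28 0"

```text
time: 13.85
tool_pos: [0.4898, -0.1096, 0.1428]
ee_rot: [-0.001, 0.0, 1.0, 0.0]
wrist_force: [0.7, -0.3, -1.7]
width: 0.0218
gripper_force: 58.8
```

```bash
python3 -c "
from h import *
grab('wrist','w6'); plan((.492,-.348,.145))"
```

```text
t 13.9 pos [ 0.4921 -0.1104  0.1471] shift [-0.   -0.95  0.01] turn [-0.001  0.003 -0.001] w 0.0219 F [-0.8  -0.42  1.65] g 58.76522362232208
```

View pics/w6.png

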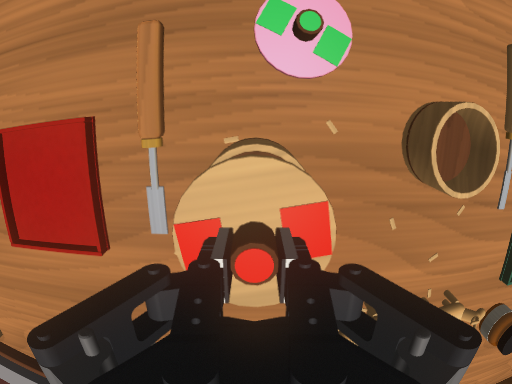

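The red lid is held level by its knob at (254,263), with the box standing below it and the red tray to the left at (50,185).

Call:
apply_moves --pt "0 0 0 0 -0.06 0 0" --pt "0 0 0 0 -0.17 0 0" --pt "0 0 0 0 -0.29 0 0" --pt "0 0 0 0 -0.41 0 0" --pt "0 0 0 0 -0.53 0 0"

```text
time: 14.4
tool_pos: [0.4891, -0.2439, 0.1405]
ee_rot: [-0.001, 0.001, 1.0, 0.0]
wrist_force: [0.5, -0.2, -0.7]
width: 0.0219
gripper_force: 58.9
```

Call:
apply_moves --pt "0 0 0 0 -0.12 0 0" --pt "0 0 0 0 -0.24 0 0" --pt "0 0 0 0 -0.34 0 0" --pt "0 0 0 0 -0.4 0 0" --pt "0 0 0 0 -0.42 0 0"

```text
time: 14.9
tool_pos: [0.4891, -0.3487, 0.1408]
ee_rot: [-0.001, 0.001, 1.0, 0.001]
wrist_force: [0.1, 0.3, -0.4]
width: 0.0225
gripper_force: 59.0
```

Call:
apply_moves --pt "0 0 0 0 0 0.05 0" --pt "0 0 0 0 0 0.12 0" --pt "0 0 0 0 0 0.18 0" --pt "0 0 0 0 0 0.2 0" --pt "0 0 0 0 0 0.2 0"

```text
time: 15.4
tool_pos: [0.4894, -0.3454, 0.0906]
ee_rot: [-0.001, -0.0, 1.0, 0.001]
wrist_force: [1.3, 0.1, -0.6]
width: 0.0223
gripper_force: 59.0
```

```bash
python3 - <<'E'
from h import *
plan((.492,-.348,.0265))
im,P=grab('wrist','w7')
H=cv2.cvtColor(im,cv2.COLOR_RGB2HSV); m=cv2.inRange(H,(0,200,60),(6,255,255))|cv2.inRange(H,(175,200,60),(180,255,255))
n,l,s,c=cv2.connectedComponentsWithStats(m); i=1+np.argmax(s[1:,4]); print(s[i])
for v in (130,160,190,220):
    u=np.flatnonzero(l[v]==i); print(v,u.min(),u.max(),onz(P,u.min(),v,.022,True).round(4),onz(P,u.max(),v,.022,True).round(4))
for u in (200,250,300):
    v=np.flatnonzero(l[:,u]==i).min(); print(u,v,onz(P,u,v,.022,True).round(4))
E
```

```text
t 15.4 pos [ 0.4894 -0.3454  0.0906] shift [-0.011 -0.011  0.256] turn [ 0.002 -0.002  0.   ] w 0.0223 F [ 1.31  0.08 -0.61] g 58.974255323410034
[  145   107   203   166 16522]
130 145 346 [ 0.4324 -0.4263  0.022 ] [ 0.4332 -0.279   0.022 ]
160 147 345 [ 0.4549 -0.4261  0.022 ] [ 0.4555 -0.2787  0.022 ]
190 149 342 [ 0.4781 -0.4264  0.022 ] [ 0.4784 -0.2796  0.022 ]
220 152 340 [ 0.5025 -0.4264  0.022 ] [ 0.5026 -0.2791  0.022 ]
200 108 [ 0.4183 -0.3842  0.022 ]
250 107 [ 0.4183 -0.3488  0.022 ]
300 108 [ 0.4185 -0.3136  0.022 ]
```

Tray centre is (0.493, -0.352). Shift 6 mm in y and lower.

Call:
apply_moves --pt "0 0 0 -0.008 -0.02 0.05 0" --pt "0 0 0 -0.008 -0.02 0.1 0" --pt "0 0 0 -0.008 -0.02 0.15 0" --pt "0 0 0 -0.008 -0.02 0.19 0" --pt "0 0 0 -0.008 -0.02 0.21 0"

```text
time: 15.95
tool_pos: [0.4912, -0.3512, 0.0377]
ee_rot: [-0.001, 0.0, 1.0, 0.001]
wrist_force: [-0.5, 0.7, -1.6]
width: 0.022
gripper_force: 59.0
```

Call:
apply_moves --pt "0 0 0 0 0 0 0" --pt "0 0 0 0 0 0 0" --pt "0 0 0 0 0 0 0" --pt "0 0 0 0 0 0 0" --pt "0 0 0 0 0 0 0"

```text
time: 16.45
tool_pos: [0.4926, -0.3524, 0.0407]
ee_rot: [0.0, 0.0, 1.0, -0.0]
wrist_force: [-0.1, -0.1, -1.8]
width: 0.022
gripper_force: 59.0
```

Call:
apply_moves --pt "0 0 0 0 0 0.012 0" --pt "0 0 0 0 0 0.024 0" --pt "0 0 0 0 0 0.036 0" --pt "0 0 0 0 0 0.046 0" --pt "0 0 0 0 0 0.052 0"

```text
time: 16.95
tool_pos: [0.492, -0.3518, 0.0264]
ee_rot: [-0.0, 0.0, 1.0, 0.0]
wrist_force: [-0.1, -0.4, -1.9]
width: 0.0218
gripper_force: 59.0
```

Call:
apply_moves --pt "0 0 0 0 0 0.002 0" --pt "0 0 0 0 0 0.004 0" --pt "0 0 0 0 0 0.006 0" --pt "0 0 0 0 0 0.006 0" --pt "0 0 0 0 0 0.006 0"

```text
time: 17.45
tool_pos: [0.4924, -0.3522, 0.0263]
ee_rot: [0.0, 0.0, 1.0, -0.0]
wrist_force: [-1.8, 1.1, 3.9]
width: 0.0217
gripper_force: 59.4
```

Contact at 4 N. Release and withdraw.

Call:
apply_moves --pt "0 0 0 0 0 0 24" --pt "0 0 0 0 0 0 28" --pt "0 0 0 0 0 0 34" --pt "0 0 0 0 0 0 40" --pt "0 0 0 0 0 0 45"

```text
time: 17.95
tool_pos: [0.4923, -0.3521, 0.0254]
ee_rot: [-0.0, 0.0, 1.0, 0.0]
wrist_force: [0.2, 0.6, -0.4]
width: 0.0452
gripper_force: 0.0
```

Call:
apply_moves --pt "0 0 0 0 0 -0.04 45" --pt "0 0 0 0 0 -0.1 45" --pt "0 0 0 0 0 -0.2 45" --pt "0 0 0 0 0 -0.35 45" --pt "0 0 0 0 0 -0.5 45"

```text
time: 18.45
tool_pos: [0.4922, -0.352, 0.153]
ee_rot: [0.0, 0.0, 1.0, -0.0]
wrist_force: [0.5, -0.4, 0.7]
width: 0.0449
gripper_force: 0.0
```

Call:
apply_moves --pt "0 0 0 0 0 -0.1 45" --pt "0 0 0 0.15 0 -0.2 45" --pt "0 0 0 0.3 0 -0.3 45" --pt "0 0 0 0.45 0 -0.35 45" --pt "0 0 0 0.5 0 -0.35 45"

```text
time: 18.95
tool_pos: [0.3659, -0.3532, 0.2434]
ee_rot: [0.002, 0.001, 1.0, -0.003]
wrist_force: [0.2, -0.5, -0.4]
width: 0.045
gripper_force: 0.0
```

Call:
apply_moves --pt "0 0 0 0 0 0 45" --pt "0 0 0 0 0 0 45" --pt "0 0 0 0 0 0 45" --pt "0 0 0 0 0 0 45" --pt "0 0 0 0 0 0 45"

```text
time: 19.45
tool_pos: [0.3678, -0.3516, 0.2372]
ee_rot: [-0.0, -0.0, 1.0, 0.001]
wrist_force: [0.0, -0.7, -0.7]
width: 0.0453
gripper_force: 0.0
```

```bash
python3 -c "
from h import *
a,_=grab('scene','s9')
b,_=grab('top','t9')
k=np.vstack([a[100:330],b[40:330]]);cv2.imwrite('pics/end.png',k[...,::-1])"
```

```text
(no output)
```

View pics/end.png

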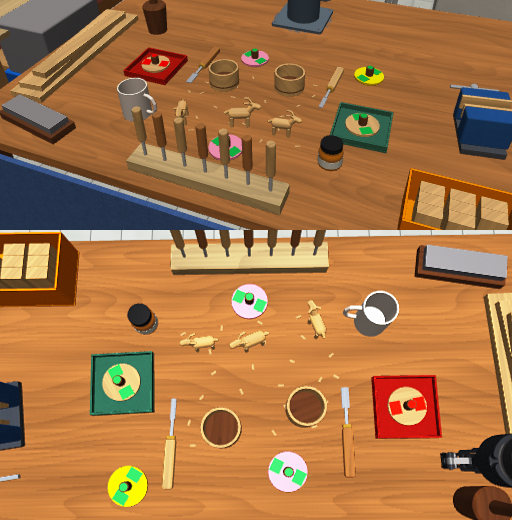

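Both lids lie flat and knob up in their own trays: green at (121,380), red at (407,405). The open boxes and all the bystanders are where they were.

```bash
python3 -c "
from h import *
print(arm.sign_off())"
```

```text
the job is handed in; nothing more can be done
None
```

The green-tagged lid is in the green tray and the red-tagged lid is in the red tray, both set down flat and knob up; the final pictures show the boxes and everything else where they stood, and the job is handed in at about 19.6 s.

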